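# Turn a mosaic slab over and lock the turnover jig with its sound catch

## Robot

A 6-joint arm with a two-finger parallel gripper is mounted at the origin on the work surface. World frame = base frame: x ahead of the robot, y to its left, z up, the work surface at z = 0. Lengths are in m, angles in rad, forces in N, time in s.
With the tool pointing down it reaches from about 0.35 to 0.775 m from the base axis. Payload 7.3 kg.
Tool frame: the origin (TCP) lies on the centre line of the jaws, within the pads' length; the fingertips stand ahead of it and the grasp point (between the pads) lies 11 mm behind it (robot.nose_length is the z of the fingertips in the tool frame, in m); z points along the fingers, y is the line along which they close (so a half turn about z gives the same grasp; the last joint's range is limited). The gripper opens to 92 mm and grips with 3 to 60 N. Pads are 19 mm wide; open, the fingers measure 130 mm over their backs; the gripper's body (75 mm by 190 mm) begins 47 mm behind the grasp point.
Start: joints at [-1.339, 0.342, 1.524, -0, 1.275, -0.146], TCP at [0.194, -0.488, 0.235] pointing down, gripper open.
Joint ranges: [-2.53, 2.53], [-0.77, 2.02], [0.04, 2.7], [-1, 4.14], [0.28, 2.66], [-3.11, 3.11]. Speed limits (rad/s): [2.57, 2.57, 3.14, 3.14, 3.14, 3.14].

## Interface

Orientations are given as [roll, pitch, yaw] about the fixed x, y, z axes, in that order (R = Rz(yaw) Ry(pitch) Rx(roll)).
In Python, from cell import robot, cams gives the robot as it stands. The module is installed in compiled form; this text tells all that it offers.
- The arm moves only by the tool carry_out, never from a script. Its argument "deltas" is a list of rows, each a list of 7 numbers: the shift along the tool's x, y, z in cm, then the turn, a rotation vector about the tool's x, y, z in rad, then the opening, from 0 (shut) to 1 (fully open). A call has exactly 8 rows; each row shifts and turns the commanded pose from where the row before left it, along the tool's axes as they then stand; what a row does not reach is not made up. A row lasts 1/12 s, in which the tool goes at most 41.7 mm and 7.16 degrees, less where a joint would pass 70% of its speed; a pose out of reach is approached as far as the arm can. A call is refused whole if a number of a shift passes 4.17 or a number of a turn 0.125, either way. A call with a gripper value outside its range is refused whole. The fingers move at their own pace and stop on an object; "force" is the grip in N (left out, the last holds). Time passes only in rows, so rows that do not move let the fingers close, or fill a call up. It gives the time, the measured TCP pose, the force, the opening and the grip force at its end, in the units of the state.
- robot.observe(): the state, without advancing time (a new reading comes with each control period).
- cams.read_camera(name): name is "scene" or "top" or "wrist"; returns a dict with "image" (384x512x3 uint8, blue, green, red), "depth" (384x512 float32, m along the optical axis (not along the pixel's ray), 0 where there is no reading), "fx", "fy", "cx", "cy" (pixels), "D" ([k1, k2, p1, p2, k3] as OpenCV has them; the pictures are not rectified), "world_to_cam" (4x4, takes a point from world to camera coordinates). Camera axes: x right, y up, looking along -z (the intrinsics and any distortion apply to the point x, -y, -z); pixel columns grow to the right and rows downward; lengths in m; the calibration is good to about 2 mm. A picture is of the moment at which its call begins.
- robot.hand_in(): hands the job in; it is judged then, once.
The state is a dict: "time": time; "qpos": joint angles; "qvel": joint speeds; "joint_efforts": joint torques, N m; "tool_pos": TCP position; "tool_rot": TCP orientation; "contact_force": force on the tool from outside, world axes, zero at the start; "torque": the same for the moment, N m; "opening": finger opening in m; "grip_force": force on a finger pad.
Only numpy, scipy, OpenCV 4.12 (cv2) and the standard library are available. Lean on these libraries where they do the work, as an engineer would, in place of code of your own. Each camera call takes 0.05 s, during which the arm holds its last target. There are 200 camera calls.

## Task

Swing the turnover jig's cover right over onto its bed so that the mosaic slab held in it lies face down, lowering it gently. Then push each of the three spring catches down until it clicks and stays down, feeling how much force each needs: one is too weak, one is too stiff, and one clicks within limits, at 5 to 11 N. Finally slide the keeper along its rail until it stands directly opposite the catch that is within limits, without disturbing the two stone offcuts, the nippers and the jar that lie around the jig.

Things in the scene. Friction and masses are not known exactly. Their poses are not given: they have to be found in the camera images.
- jig: plywood turnover jig, fixed, 150 (x) by 236 mm (y), turned up to 0.2 rad. Origin on the bench under the middle of the hinge, which runs along jig x, 45 mm up. The open cover lies over the +y half, the setting bed (top 41 mm up) is the -y half. Beyond it an 8 mm thick apron (y -118 to -304, x -101 to +135 mm) carries three catches in a row at y = -228, x = -48, 0, +48 mm, and the keeper's rail at y = -278 mm
- cover (a joint): the cover's hinge: 0 = open flat on the +y side, 3.14 = fully shut, turned over onto the bed (positive about jig +x). The cover (24 mm thick, reaching 118 mm from the hinge, 0.35 kg plus the slab) swings free and falls to the side it leans to; about 2 N at the bar lifts it
- bar (a point): middle of the cover's handle: a round steel bar 12 mm thick, parallel to jig x, 108 mm free between its arms, 158 mm from the hinge line and at the hinge's height (45 mm) when open or shut; 34 mm clear between it and the cover's edge. Pinched from above across the bar, it turns in the grip as the cover swings, so the hand can stay upright all the way over
- slab: mosaic slab 120 x 78 x 14 mm, 0.2 kg, kept in the cover by its steel lips (it has 2 to 3 mm of play and cannot fall out). Origin in the middle of its back, z axis out of its tile face: up at the start, down when turned over
- keeper_grip (a point): point on the axis of the keeper's upright steel grip (18 x 18 mm square, top 72 mm above the bench), 62 mm above the bench. The keeper rides on its rail along jig x, its short nose pointing at the catches; it is opposite a catch when it has the same jig x as that catch's pad. Frame parallel to the jig's
- keeper_body (a joint): travel of the keeper (m) along jig -x: 0 = parked at the rail's far (+x) end (jig x = +96 mm), opposite the catches at about 0.048, 0.096 and 0.144, stop at 0.165. Slides with about 2 N and stays where it is left
- pad_a_top (a point): middle of the top of press pad a (34 x 34 mm, aluminium, on a 36 mm square grey housing), 64 mm above the bench when up; frame parallel to the jig's. The three catches look alike and change places from run to run
- pad_a (a joint): how far pad a is pressed down (m): 0 = up, 0.014 = down on its stop. Resistance starts at half the click force, peaks (the click force) about 4 mm down and falls to nothing at about 10 mm; beyond, the pad snaps down by itself and stays down. Click forces are about 3, 8 and 15 N, up to 15 % more or less, one catch each; once down, a catch cannot be felt again
- pad_b_top (a point): middle of the top of press pad b (34 x 34 mm, aluminium, on a 36 mm square grey housing), 64 mm above the bench when up; frame parallel to the jig's. The three catches look alike and change places from run to run
- pad_b (a joint): how far pad b is pressed down (m): 0 = up, 0.014 = down on its stop. Resistance starts at half the click force, peaks (the click force) about 4 mm down and falls to nothing at about 10 mm; beyond, the pad snaps down by itself and stays down. Click forces are about 3, 8 and 15 N, up to 15 % more or less, one catch each; once down, a catch cannot be felt again
- pad_c_top (a point): middle of the top of press pad c (34 x 34 mm, aluminium, on a 36 mm square grey housing), 64 mm above the bench when up; frame parallel to the jig's. The three catches look alike and change places from run to run
- pad_c (a joint): how far pad c is pressed down (m): 0 = up, 0.014 = down on its stop. Resistance starts at half the click force, peaks (the click force) about 4 mm down and falls to nothing at about 10 mm; beyond, the pad snaps down by itself and stays down. Click forces are about 3, 8 and 15 N, up to 15 % more or less, one catch each; once down, a catch cannot be felt again
- seat_a (a point): spring seat hidden inside the housing of catch a, 18 mm above the bench under the middle of its pad. Its height sets the spring: 18 mm within 0.002 mm is within limits, lower is too weak and higher too stiff, but these differences of 0.004 mm are far too fine to be read from a measured pose or seen: feel the click instead
- seat_b (a point): spring seat hidden inside the housing of catch b, 18 mm above the bench under the middle of its pad. Its height sets the spring: 18 mm within 0.002 mm is within limits, lower is too weak and higher too stiff, but these differences of 0.004 mm are far too fine to be read from a measured pose or seen: feel the click instead
- seat_c (a point): spring seat hidden inside the housing of catch c, 18 mm above the bench under the middle of its pad. Its height sets the spring: 18 mm within 0.002 mm is within limits, lower is too weak and higher too stiff, but these differences of 0.004 mm are far too fine to be read from a measured pose or seen: feel the click instead
- nippers: tile nippers lying flat, 150 mm long; a bystander, leave it
- offcut_long: marble offcut 90 x 45 x 22 mm, beside the jig on the robot's side; a bystander, leave it
- offcut_square: terracotta offcut 65 x 60 x 18 mm, beside the jig on its far side; a bystander, leave it
- jar: glass jar, 70 mm across, 100 mm high; a bystander, leave it
Not all that is in view belongs to the job. Of the things like the slab, leave any that is yellow; of the rest the larger one is meant.

How it is judged:
By the outcome, as a careful person would: the job done as asked, in the order asked, and still so for the second after the job is handed in, with the robot touching nothing.
It also fails if it takes over 72 s, if anything falls off the work surface, if the arm or the gripper's body presses on something with over 40 N, if the wrist force passes 120 N, or if a joint passes its speed limit or range.

## Working session

There is one attempt and no reset: what is moved stays moved. The work goes in short steps, Python scripts to look and compute and a tool call to move; the robot and the scene stay as the last step left them, time stands still between calls to the robot, and variables do not carry over. Pictures are saved under pics/ and viewed, at most 10 in all, crops included, and the job is handed in when it is done.

Besides the shell and the picture viewer there is one more tool, called in YAML: its name, and indented under it one key for each argument. carry_out: Moves the arm, as the interface text tells. Its arguments: {"type":"object","properties":{"deltas":{"type":"array","items":{"type":"array","items":{"type":"number"}}},"force":{"type":"number"}},"required":["deltas"]}

```bash
mkdir -p pics
cat > h.py <<'E'
import numpy as np, cv2
from cell import robot, cams
def cam(n):
    return cams.read_camera(n)
def pix2world(c,u,v,z=None):
    K=np.array([[c['fx'],0,c['cx']],[0,c['fy'],c['cy']],[0,0,1]])
    p=cv2.undistortPoints(np.array([[[u,v]]],float),K,np.array(c['D'],float))[0,0]
    T=np.linalg.inv(np.array(c['world_to_cam']))
    d=T[:3,:3]@np.array([p[0],-p[1],-1]); o=T[:3,3]
    s=(z-o[2])/d[2] if z is not None else float(c['depth'][int(round(v)),int(round(u))])
    return o+s*d
def w2p(c,P):
    K=np.array([[c['fx'],0,c['cx']],[0,c['fy'],c['cy']],[0,0,1]])
    q=np.array(c['world_to_cam'])@np.append(P,1)
    return cv2.projectPoints(np.array([[q[0],-q[1],-q[2]]]),np.zeros(3),np.zeros(3),K,np.array(c['D'],float))[0].ravel()
E
python3 - <<'E'
from h import *
import pickle
cs={n:cam(n) for n in('top','scene')}
pickle.dump(cs,open('c0.pkl','wb'))
cv2.imwrite('pics/top0.png',cv2.resize(cs['top']['image'],(800,600)))
cv2.imwrite('pics/scene0.png',cv2.resize(cs['scene']['image'],(800,600)))
s=robot.observe();print(s, robot.nose_length)
E
```

```text
{'time': 0.1, 'qpos': array([-1.33896848e+00,  3.42664115e-01,  1.52490775e+00,  6.30803594e-06,
        1.27542715e+00, -1.46037573e-01]), 'qvel': array([-0.00213412, -0.00179065, -0.00201656, -0.00019673,  0.00191775,
        0.00084502]), 'joint_efforts': array([ 1.76458303e-03, -4.32003450e+01, -2.44694209e+01,  7.17797340e-02,
        5.26439014e-02, -5.60283740e-05]), 'tool_pos': array([ 0.19361397, -0.48761351,  0.23411351]), 'tool_rot': array([-3.14020214e+00, -2.10620465e-04,  3.77863435e-01]), 'contact_force': array([ 0.49473636, -0.0664688 ,  0.81065927]), 'torque': array([ 0.00825693, -0.04286376,  0.0081334 ]), 'grip_force': 0.0, 'opening': 0.09187942992766465} 0.008
```

View pics/top0.png

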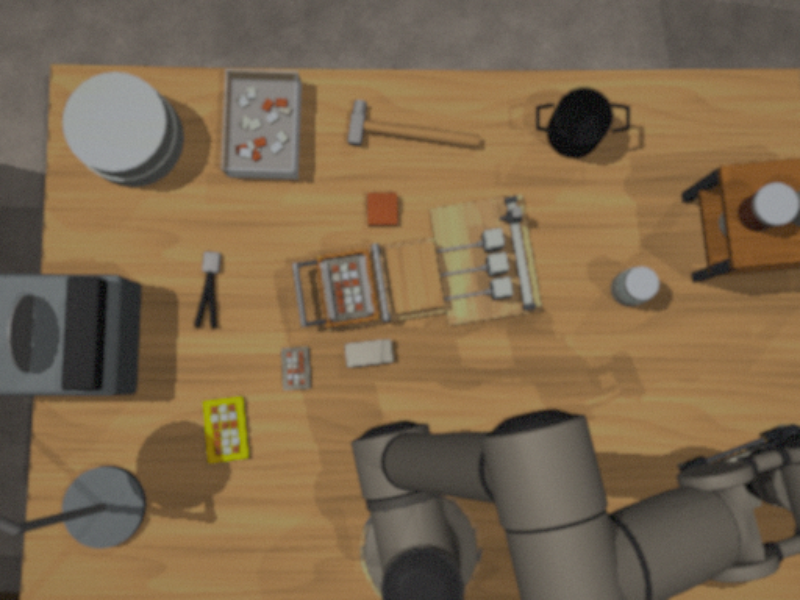

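View pics/scene0.png

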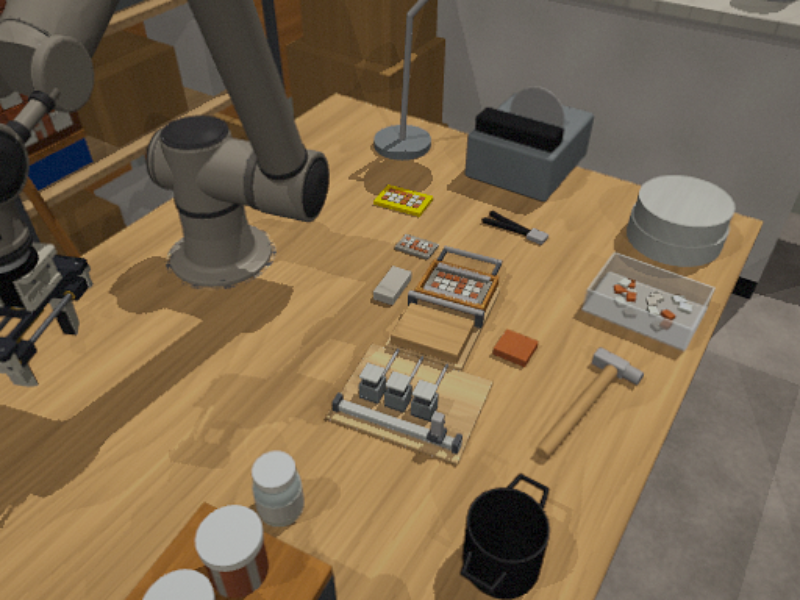

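The top picture shows the jig, with the cover open at (345,287), the bed at (415,278), the pads at (494,238), (498,263) and (502,288), and the keeper at (512,208). Three things look like the slab: the one in the cover at (347,287), a small grey sample at (295,368), and a yellow one at (226,430). I choose the one in the cover because it is the larger of the two that aren't yellow. I'll check that in a close crop.

Run:
```python
from h import *
import pickle
c=pickle.load(open('c0.pkl','rb'))['top']
im=c['image'][110:220,180:360]
cv2.imwrite('pics/crop1.png',cv2.resize(im,None,fx=4.4,fy=4.4,interpolation=cv2.INTER_CUBIC))
for n,u,v in [('slab',347,287),('small',295,368),('yellow',226,430),('bar',299,294),('p1',494,238),('p2',498,263),('p3',502,288),('keep',512,208),('bed',415,278)]:
    print(n,pix2world(c,u*.64,v*.64).round(3))
```

```text
slab [0.497 0.146 0.039]
small [0.341 0.248 0.006]
yellow [0.221 0.376 0.011]
bar [0.482 0.237 0.049]
p1 [ 0.59  -0.134  0.072]
p2 [ 0.543 -0.142  0.067]
p3 [ 0.496 -0.151  0.06 ]
keep [ 0.647 -0.168  0.075]
bed [0.516 0.015 0.038]
```

View pics/crop1.png

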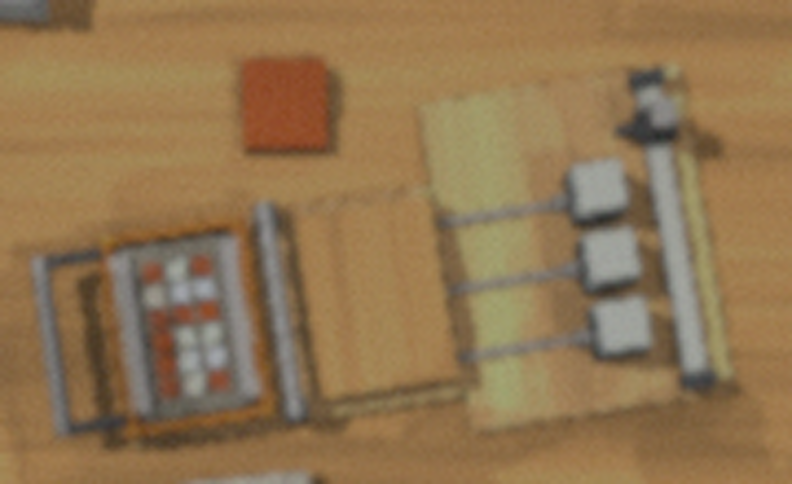

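The crop confirms it: the grey-framed slab sits in the cover at crop (188,335). The bar runs from (40,262) to (66,428), the pads are at (598,190), (610,258) and (622,326), and the keeper grip is at (655,105). I'll fit the jig pose to these points.

```bash
cat >> h.py <<'E'
from scipy.optimize import least_squares
def jw(p,q):
    c,s=np.cos(p[2]),np.sin(p[2]); return np.array([p[0]+c*q[0]-s*q[1],p[1]+s*q[0]+c*q[1],q[2]])
E
python3 - <<'E'
from h import *
import pickle
c=pickle.load(open('c0.pkl','rb'))['top']
O=[((598,190),(.048,-.228,.064)),((610,258),(0,-.228,.064)),((622,326),(-.048,-.228,.064)),((657,105),(.096,-.278,.072)),((53,345),(0,.158,.051))]
px=[np.array([180+u/4.4,110+v/4.4]) for (u,v),_ in O]
f=lambda p:np.concatenate([w2p(c,jw(p,q))-x for x,(_,q) in zip(px,O)])
r=least_squares(f,[.52,.08,.15]);p=r.x
print(p,r.fun.round(2)); np.save('jig.npy',p)
for n,q in dict(bar=(0,.158,.045),barshut=(0,-.158,.045),top=(0,0,.203),pm=(-.048,-.228,.064),p0=(0,-.228,.064),pp=(.048,-.228,.064),k=(.096,-.278,.062)).items(): print(n,jw(p,q).round(4))
E
```

```text
[0.5054063  0.08237943 0.16562757] [ 0.12 -0.48  0.04 -0.19 -0.03  0.18  0.97  0.   -1.11  0.46]
bar [0.4794 0.2382 0.045 ]
barshut [ 0.5315 -0.0735  0.045 ]
top [0.5054 0.0824 0.203 ]
pm [ 0.4957 -0.1504  0.064 ]
p0 [ 0.543  -0.1425  0.064 ]
pp [ 0.5903 -0.1346  0.064 ]
k [ 0.6459 -0.176   0.062 ]
```

carry_out:
  deltas:
    - [0,0,0,0,0,0.106,1]
    - [0,0,0,0,0,0.106,1]
    - [3.5,-2,0,0,0,0,1]
    - [3.5,-2,0,0,0,0,1]
    - [3.5,-2,0,0,0,0,1]
    - [3.5,-2,0,0,0,0,1]
    - [3.5,-2,0,0,0,0,1]
    - [3.5,-2,0,0,0,0,1]

```text
time: 0.77
tool_pos: [0.382, -0.3334, 0.2345]
tool_rot: [-3.141, 0.0, 0.165]
contact_force: [0.4, -0.5, 0.9]
opening: 0.0919
grip_force: 0.0
```

carry_out:
  deltas:
    - [2.6,-3.2,0,0,0,0,0.3]
    - [2.6,-3.2,0,0,0,0,0.3]
    - [2.6,-3.2,0,0,0,0,0.3]
    - [2.6,-3.2,0,0,0,0,0.3]
    - [2.6,-3.2,0,0,0,0,0.3]
    - [2.6,-3.2,0,0,0,0,0.3]
    - [2.6,-3.2,0,0,0,0,0.3]
    - [2.6,-3.2,0,0,0,0,0.3]

```text
time: 1.43
tool_pos: [0.5443, -0.0461, 0.2344]
tool_rot: [-3.141, 0.001, 0.166]
contact_force: [0.8, -1.2, 0.2]
opening: 0.0433
grip_force: 0.0
```

carry_out:
  deltas:
    - [0.1,-4,0,0,0,0,0.3]
    - [0.1,-4,0,0,0,0,0.3]
    - [0.1,-4,0,0,0,0,0.3]
    - [0.1,-4,0,0,0,0,0.3]
    - [0.1,-4,0,0,0,0,0.3]
    - [0.1,-4,0,0,0,0,0.3]
    - [0.1,-4,0,0,0,0,0.3]
    - [0,0,0,0,0,0,0.3]

```text
time: 2.1
tool_pos: [0.5026, 0.2354, 0.2343]
tool_rot: [-3.139, 0.001, 0.172]
contact_force: [-1.3, -0.1, -0.5]
opening: 0.0272
grip_force: 0.0
```

Run:
```python
from h import *
import pickle
c=cam('wrist');pickle.dump(c,open('w1.pkl','wb'))
im=cv2.resize(c['image'],(800,600))
p=np.load('jig.npy')
for q in [(-.054,.158,.051),(.054,.158,.051),(.024,.158,.051)]:
    x=w2p(c,jw(p,q))*800/512; cv2.circle(im,(int(x[0]),int(x[1])),4,(0,255,0),1)
cv2.imwrite('pics/w1.png',im)
s=robot.observe();print(s['tool_pos'],s['tool_rot'])
```

```text
[0.50333302 0.23242848 0.23411978] [-3.14118302e+00  9.50134756e-04  1.71349387e-01]
```

View pics/w1.png

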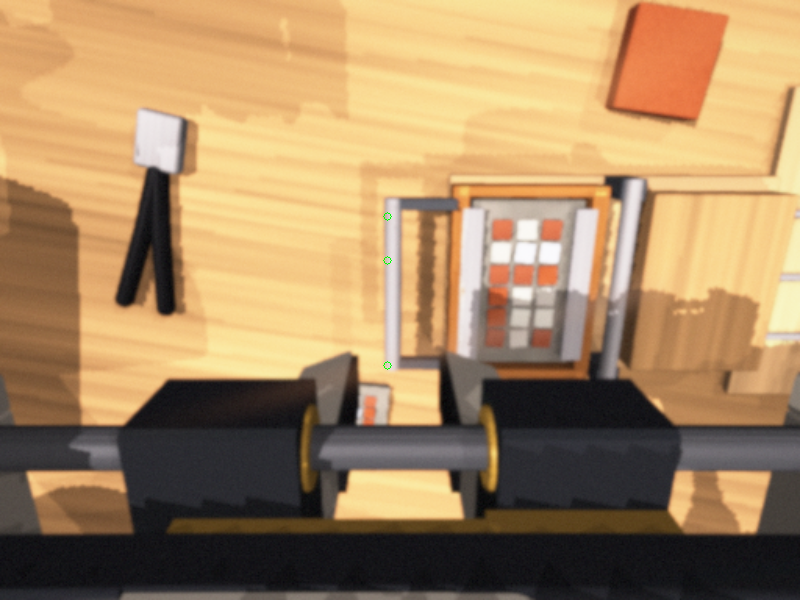

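The wrist picture shows the bar upright from (392,203) to (392,364). The hinge tube is at (632,180)–(607,378), and my prediction (green) is about 4 mm off. I'll recompute the bar from these pixels.

Run:
```python
from h import *
import pickle
c=pickle.load(open('w1.pkl','rb')); k=.64
a=pix2world(c,392.5*k,205*k,.049);b=pix2world(c,392.5*k,361*k,.049)
print(a,b,np.linalg.norm(a-b),np.arctan2(*(a-b)[1::-1]))
g=cv2.cvtColor(c['image'],cv2.COLOR_BGR2GRAY)
for v in (150,190,215): print(g[v,242:262], c['depth'][v,248:255].round(3))
s=robot.observe();m=(a+b)/2+.024*np.array([.986,.165,0])
y=.1714;d=m-s['tool_pos'];print(m,'tool dx,dy cm',100*(d[0]*np.cos(y)+d[1]*np.sin(y)),100*(d[0]*np.sin(y)-d[1]*np.cos(y)))
```

```text
[0.54015653 0.24498376 0.049     ] [0.42944868 0.22608501 0.049     ] 0.11230935987574167 0.1690784421273425
[214 213 209 194 185 188 207 219 224 226 222 208 190 167 154 182 198 206
 208 205] [0.338 0.337 0.336 0.337 0.339 0.336 0.337]
[214 214 212 204 194 199 212 222 226 223 218 204 182 161 166 186 199 203
 200 203] [0.351 0.351 0.348 0.349 0.351 0.35  0.351]
[222 222 219 208 202 203 212 222 225 226 219 201 180 160 168 193 207 214
 211 209] [0.36  0.358 0.358 0.358 0.359 0.359 0.36 ]
[0.50846661 0.23949438 0.049     ] tool dx,dy cm 0.6263539472190386 -0.6086766573553783
```

carry_out:
  deltas:
    - [0.6,-0.6,2,0,0,0,0.3]
    - [0,0,3,0,0,0,0.3]
    - [0,0,3,0,0,0,0.3]
    - [0,0,3,0,0,0,0.3]
    - [0,0,3,0,0,0,0.3]
    - [0,0,2,0,0,0,0.3]
    - [0,0,2,0,0,0,0.3]
    - [0,0,0,0,0,0,0.3]

```text
time: 2.82
tool_pos: [0.5072, 0.2338, 0.0506]
tool_rot: [3.14, 0.008, 0.164]
contact_force: [-1.3, -1.0, -1.0]
opening: 0.0276
grip_force: 0.0
```

carry_out:
  deltas:
    - [0,0,1,0,0,0,0.3]
    - [0,0,1,0,0,0,0.3]
    - [0,0,0,0,0,0,0]
    - [0,0,0,0,0,0,0]
    - [0,0,0,0,0,0,0]
    - [0,0,0,0,0,0,0]
    - [0,0,0,0,0,0,0]
    - [0,0,0,0,0,0,0]
  force: 15

```text
time: 3.48
tool_pos: [0.5084, 0.2408, 0.0356]
tool_rot: [-3.135, -0.001, 0.165]
contact_force: [-6.1, 21.7, -2.3]
opening: 0.0111
grip_force: 15.0
```

carry_out:
  deltas:
    - [0,-0.2,0,0,0,0,0]
    - [0,-0.1,0,0,0,0,0]
    - [0,0,0,0,0,0,0]
    - [0,0,0,0,0,0,0]
    - [0,0,0,0,0,0,0]
    - [0,0,0,0,0,0,0]
    - [0,0,0,0,0,0,0]
    - [0,0,0,0,0,0,0]

```text
time: 4.15
tool_pos: [0.5084, 0.2409, 0.0354]
tool_rot: [-3.139, -0.0, 0.166]
contact_force: [-4.1, 8.2, -3.1]
opening: 0.0115
grip_force: 15.0
```

Run:
```python
import numpy as np
th=np.r_[np.arange(0,160.1,5),np.arange(162.5,180.1,2.5)]
r=15.8*np.c_[np.cos(np.radians(th)),np.sin(np.radians(th))]
d=np.round(r,2);d=np.diff(d,axis=0)
for i in range(0,len(d),8): print([[0,round(-a,2),round(-b,2),0,0,0,0] for a,b in d[i:i+8]])
```

```text
[[0, np.float64(0.06), np.float64(-1.38), 0, 0, 0, 0], [0, np.float64(0.18), np.float64(-1.36), 0, 0, 0, 0], [0, np.float64(0.3), np.float64(-1.35), 0, 0, 0, 0], [0, np.float64(0.41), np.float64(-1.31), 0, 0, 0, 0], [0, np.float64(0.53), np.float64(-1.28), 0, 0, 0, 0], [0, np.float64(0.64), np.float64(-1.22), 0, 0, 0, 0], [0, np.float64(0.74), np.float64(-1.16), 0, 0, 0, 0], [0, np.float64(0.84), np.float64(-1.1), 0, 0, 0, 0]]
[[0, np.float64(0.93), np.float64(-1.01), 0, 0, 0, 0], [0, np.float64(1.01), np.float64(-0.93), 0, 0, 0, 0], [0, np.float64(1.1), np.float64(-0.84), 0, 0, 0, 0], [0, np.float64(1.16), np.float64(-0.74), 0, 0, 0, 0], [0, np.float64(1.22), np.float64(-0.64), 0, 0, 0, 0], [0, np.float64(1.28), np.float64(-0.53), 0, 0, 0, 0], [0, np.float64(1.31), np.float64(-0.41), 0, 0, 0, 0], [0, np.float64(1.35), np.float64(-0.3), 0, 0, 0, 0]]
[[0, np.float64(1.36), np.float64(-0.18), 0, 0, 0, 0], [0, np.float64(1.38), np.float64(-0.06), 0, 0, 0, 0], [0, np.float64(1.38), np.float64(0.06), 0, 0, 0, 0], [0, np.float64(1.36), np.float64(0.18), 0, 0, 0, 0], [0, np.float64(1.35), n
[... 334 characters left out ...]
0, 0, 0, 0], [0, np.float64(0.93), np.float64(1.01), 0, 0, 0, 0], [0, np.float64(0.84), np.float64(1.1), 0, 0, 0, 0], [0, np.float64(0.74), np.float64(1.16), 0, 0, 0, 0], [0, np.float64(0.64), np.float64(1.22), 0, 0, 0, 0], [0, np.float64(0.53), np.float64(1.28), 0, 0, 0, 0]]
[[0, np.float64(0.22), np.float64(0.65), 0, 0, 0, 0], [0, np.float64(0.19), np.float64(0.66), 0, 0, 0, 0], [0, np.float64(0.17), np.float64(0.67), 0, 0, 0, 0], [0, np.float64(0.13), np.float64(0.68), 0, 0, 0, 0], [0, np.float64(0.1), np.float64(0.68), 0, 0, 0, 0], [0, np.float64(0.08), np.float64(0.68), 0, 0, 0, 0], [0, np.float64(0.04), np.float64(0.69), 0, 0, 0, 0], [0, np.float64(0.02), np.float64(0.69), 0, 0, 0, 0]]
```

carry_out:
  deltas:
    - [0,-0.1,-1.38,0,0,0,0]
    - [0,0.18,-1.36,0,0,0,0]
    - [0,0.3,-1.35,0,0,0,0]
    - [0,0.41,-1.31,0,0,0,0]
    - [0,0.53,-1.28,0,0,0,0]
    - [0,0.64,-1.22,0,0,0,0]
    - [0,0.74,-1.16,0,0,0,0]
    - [0,0.84,-1.1,0,0,0,0]
  force: 20

```text
time: 4.82
tool_pos: [0.5142, 0.2054, 0.1379]
tool_rot: [-3.139, -0.0, 0.166]
contact_force: [-2.8, 6.2, -0.5]
opening: 0.0113
grip_force: 20.0
```

carry_out:
  deltas:
    - [0,0.93,-1.01,0,0,0,0]
    - [0,1.01,-0.93,0,0,0,0]
    - [0,1.1,-0.84,0,0,0,0]
    - [0,1.16,-0.74,0,0,0,0]
    - [0,1.22,-0.64,0,0,0,0]
    - [0,1.28,-0.53,0,0,0,0]
    - [0,1.31,-0.41,0,0,0,0]
    - [0,1.35,-0.3,0,0,0,0]

```text
time: 5.48
tool_pos: [0.53, 0.1122, 0.1925]
tool_rot: [-3.14, -0.002, 0.166]
contact_force: [-1.8, 2.3, 2.7]
opening: 0.0113
grip_force: 20.0
```

carry_out:
  deltas:
    - [0,1.36,-0.18,0,0,0,0]
    - [0,1.38,-0.06,0,0,0,0]
    - [0,1.38,0.06,0,0,0,0]
    - [0,1.36,0.18,0,0,0,0]
    - [0,1.35,0.3,0,0,0,0]
    - [0,1.31,0.41,0,0,0,0]
    - [0,1.28,0.53,0,0,0,0]
    - [0,1.22,0.64,0,0,0,0]

```text
time: 6.15
tool_pos: [0.5479, 0.0055, 0.1709]
tool_rot: [3.141, 0.0, 0.166]
contact_force: [-2.5, -0.7, -1.0]
opening: 0.0111
grip_force: 20.0
```

Small forces and the bar is still held, so I'll carry on down, slowing at the end.

carry_out:
  deltas:
    - [0,1.16,0.74,0,0,0,0]
    - [0,1.1,0.84,0,0,0,0]
    - [0,1.01,0.93,0,0,0,0]
    - [0,0.93,1.01,0,0,0,0]
    - [0,0.84,1.1,0,0,0,0]
    - [0,0.74,1.16,0,0,0,0]
    - [0,0.64,1.22,0,0,0,0]
    - [0,0.53,1.28,0,0,0,0]

```text
time: 6.82
tool_pos: [0.5593, -0.0624, 0.0873]
tool_rot: [-3.142, 0.0, 0.166]
contact_force: [-1.8, 0.5, -1.0]
opening: 0.011
grip_force: 20.0
```

carry_out:
  deltas:
    - [0,0.22,0.65,0,0,0,0]
    - [0,0.19,0.66,0,0,0,0]
    - [0,0.17,0.67,0,0,0,0]
    - [0,0.13,0.68,0,0,0,0]
    - [0,0.1,0.6,0,0,0,0]
    - [0,0.08,0.5,0,0,0,0]
    - [0,0.04,0.4,0,0,0,0]
    - [0,0.02,0.3,0,0,0,0]

```text
time: 7.48
tool_pos: [0.5607, -0.0705, 0.0436]
tool_rot: [-3.141, 0.001, 0.166]
contact_force: [-2.8, 3.0, -1.1]
opening: 0.0114
grip_force: 20.0
```

carry_out:
  deltas:
    - [0,0,0.2,0,0,0,0]
    - [0,0,0.2,0,0,0,0]
    - [0,0,0.15,0,0,0,0]
    - [0,0,0.15,0,0,0,0]
    - [0,0,0.1,0,0,0,0]
    - [0,0,0.1,0,0,0,0]
    - [0,0,0,0,0,0,0]
    - [0,0,0,0,0,0,0]

```text
time: 8.15
tool_pos: [0.5609, -0.0707, 0.0376]
tool_rot: [3.141, -0.001, 0.166]
contact_force: [-10.4, 5.0, 17.9]
opening: 0.0112
grip_force: 20.0
```

carry_out:
  deltas:
    - [0,0,0,0,0,0,0.3]
    - [0,0,0,0,0,0,0.3]
    - [0,0,0,0,0,0,0.3]
    - [0,0,0,0,0,0,0.3]
    - [0,0,-1,0,0,0,0.3]
    - [0,0,-2,0,0,0,0.3]
    - [0,0,-3,0,0,0,0.3]
    - [0,0,-4,0,0,0,0.3]

```text
time: 8.82
tool_pos: [0.5595, -0.0709, 0.1345]
tool_rot: [-3.14, 0.004, 0.166]
contact_force: [0.6, -0.3, -0.4]
opening: 0.0276
grip_force: 0.0
```

carry_out:
  deltas:
    - [-1.5,0.9,-2,0,0,0,0]
    - [-1.5,0.9,-2,0,0,0,0]
    - [-1.5,0.9,-2,0,0,0,0]
    - [-1.5,0.9,-2,0,0,0,0]
    - [-1.5,0.9,-2,0,0,0,0]
    - [-1.5,0.9,0,0,0,0,0]
    - [-1.5,0.9,0,0,0,0,0]
    - [-1.5,0.7,0,0,0,0,0]

```text
time: 9.48
tool_pos: [0.4536, -0.1608, 0.2363]
tool_rot: [3.14, -0.002, 0.166]
contact_force: [0.1, 0.6, 0.2]
opening: 0.0005
grip_force: 0.0
```

Run:
```python
from h import *
import pickle
c=cam('wrist');pickle.dump(c,open('w2.pkl','wb'))
im=cv2.resize(c['image'],(800,600))
y=.166;n=np.array([-np.sin(y),np.cos(y)]);e=np.array([np.cos(y),np.sin(y)])
p=np.r_[.5147*e-.0049*n,y];print(p);np.save('jig.npy',p)
for q in [(-.048,-.228,.064),(.048,-.228,.064),(0,-.228,.064),(.096,-.278,.072),(0,-.158,.051)]:
    x=w2p(c,jw(p,q))*800/512; cv2.circle(im,(int(x[0]),int(x[1])),4,(0,255,0),1)
cv2.imwrite('pics/w2.png',im)
s=robot.observe();print(s['tool_pos'],s['tool_rot'],s['contact_force'])
```

```text
[0.5084344 0.0802157 0.166    ]
[ 0.45162875 -0.16181317  0.23603046] [3.13990056e+00 7.63647180e-04 1.64830159e-01] [-1.29382603 -1.78911845 -0.89999774]
```

View pics/w2.png

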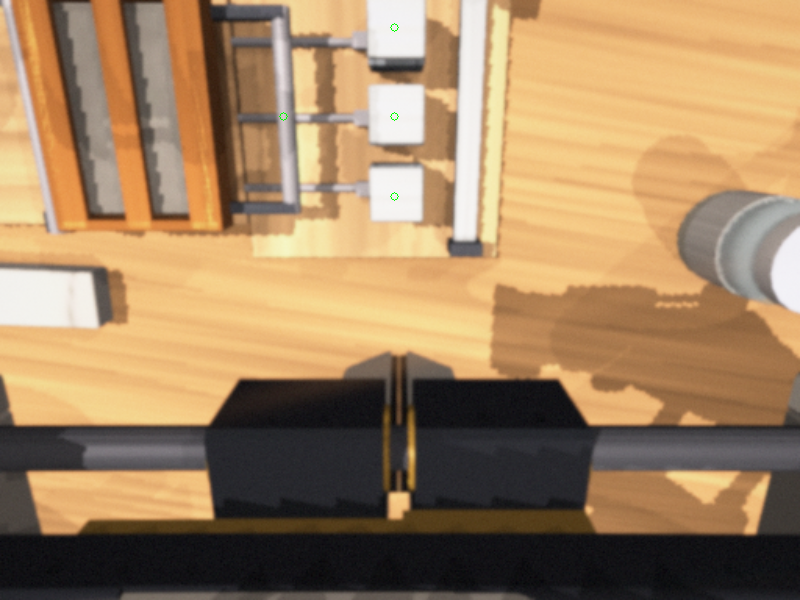

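The wrist picture shows the cover shut, with the slab's back visible between the slats. The pads are at (397,25), (397,115) and (397,193), about 2 mm from the prediction, and the bar is at (286,110). Next I go over the pad at jig x = -48.

carry_out:
  deltas:
    - [2.4,0,0,0,0,0,0]
    - [2.4,0.1,2,0,0,0,0]
    - [0,0,3,0,0,0,0]
    - [0,0,3,0,0,0,0]
    - [0,0,3,0,0,0,0]
    - [0,0,2.6,0,0,0,0]
    - [0,0,2,0,0,0,0]
    - [0,0,0,0,0,0,0]

```text
time: 10.2
tool_pos: [0.4996, -0.1519, 0.0757]
tool_rot: [-3.138, 0.006, 0.166]
contact_force: [-0.7, 0.0, -0.8]
opening: 0.0004
grip_force: 0.0
```

carry_out:
  deltas:
    - [0,0,0,0,0,0,0]
    - [0,0,0.1,0,0,0,0]
    - [0,0,0.1,0,0,0,0]
    - [0,0,0.1,0,0,0,0]
    - [0,0,0.1,0,0,0,0]
    - [0,0,0.1,0,0,0,0]
    - [0,0,0,0,0,0,0]
    - [0,0,0,0,0,0,0]

```text
time: 10.87
tool_pos: [0.5016, -0.153, 0.0742]
tool_rot: [3.141, -0.0, 0.166]
contact_force: [-0.1, 0.1, -0.2]
opening: 0.0002
grip_force: 0.0
```

carry_out:
  deltas:
    - [0,0,0.1,0,0,0,0]
    - [0,0,0.1,0,0,0,0]
    - [0,0,0.1,0,0,0,0]
    - [0,0,0.1,0,0,0,0]
    - [0,0,0,0,0,0,0]
    - [0,0,0,0,0,0,0]
    - [0,0,0,0,0,0,0]
    - [0,0,0,0,0,0,0]

```text
time: 11.53
tool_pos: [0.5017, -0.153, 0.0711]
tool_rot: [3.141, -0.001, 0.166]
contact_force: [-2.8, 1.1, 9.8]
opening: 0.0003
grip_force: 5.1
```

carry_out:
  deltas:
    - [0,0,0.1,0,0,0,0]
    - [0,0,0.1,0,0,0,0]
    - [0,0,0,0,0,0,0]
    - [0,0,0,0,0,0,0]
    - [0,0,0,0,0,0,0]
    - [0,0,0,0,0,0,0]
    - [0,0,0,0,0,0,0]
    - [0,0,0,0,0,0,0]

```text
time: 12.2
tool_pos: [0.5017, -0.153, 0.0695]
tool_rot: [3.141, -0.001, 0.166]
contact_force: [-4.2, 1.2, 13.3]
opening: 0.0001
grip_force: 6.7
```

carry_out:
  deltas:
    - [0,0,0.1,0,0,0,0]
    - [0,0,0.1,0,0,0,0]
    - [0,0,0,0,0,0,0]
    - [0,0,0,0,0,0,0]
    - [0,0,0,0,0,0,0]
    - [0,0,0,0,0,0,0]
    - [0,0,0,0,0,0,0]
    - [0,0,0,0,0,0,0]

```text
time: 12.87
tool_pos: [0.5018, -0.153, 0.0676]
tool_rot: [3.141, -0.001, 0.166]
contact_force: [-4.8, 1.2, 14.2]
opening: 0.0002
grip_force: 7.0
```

carry_out:
  deltas:
    - [0,0,0.1,0,0,0,0]
    - [0,0,0.2,0,0,0,0]
    - [0,0,0.2,0,0,0,0]
    - [0,0,0.2,0,0,0,0]
    - [0,0,0.1,0,0,0,0]
    - [0,0,0,0,0,0,0]
    - [0,0,0,0,0,0,0]
    - [0,0,0,0,0,0,0]

```text
time: 13.53
tool_pos: [0.5017, -0.153, 0.0582]
tool_rot: [3.141, -0.0, 0.166]
contact_force: [-0.3, 1.2, 3.3]
opening: 0.0002
grip_force: 1.9
```

The catch at x = -48 peaked at about 14 N, so it's the stiff one, and it's now down. Press briefly onto the stop, lift and go to the middle catch.

carry_out:
  deltas:
    - [0,0,0.2,0,0,0,0]
    - [0,0,0,0,0,0,0]
    - [0,0,-1.5,0,0,0,0]
    - [0,0,-1.6,0,0,0,0]
    - [1.5,0.1,0,0,0,0,0]
    - [1.5,0,0,0,0,0,0]
    - [1.5,0,0,0,0,0,0]
    - [0,0,0,0,0,0,0]

```text
time: 14.2
tool_pos: [0.5484, -0.1464, 0.087]
tool_rot: [3.141, -0.002, 0.167]
contact_force: [0.1, -1.3, 0.2]
opening: 0.0002
grip_force: 0.0
```

carry_out:
  deltas:
    - [0,0,0.5,0,0,0,0]
    - [0,0,0.5,0,0,0,0]
    - [0,0,0.1,0,0,0,0]
    - [0,0,0,0,0,0,0]
    - [0,0,0,0,0,0,0]
    - [0,0,0,0,0,0,0]
    - [0,0,0,0,0,0,0]
    - [0,0,0,0,0,0,0]

```text
time: 14.87
tool_pos: [0.5462, -0.1466, 0.0763]
tool_rot: [3.141, -0.0, 0.166]
contact_force: [-0.2, -1.1, 0.5]
opening: 0.0004
grip_force: 0.0
```

carry_out:
  deltas:
    - [0,0,0.1,0,0,0,0]
    - [0,0,0.1,0,0,0,0]
    - [0,0,0.1,0,0,0,0]
    - [0,0,0,0,0,0,0]
    - [0,0,0,0,0,0,0]
    - [0,0,0,0,0,0,0]
    - [0,0,0,0,0,0,0]
    - [0,0,0,0,0,0,0]

```text
time: 15.53
tool_pos: [0.5462, -0.1465, 0.0731]
tool_rot: [3.141, -0.0, 0.166]
contact_force: [-0.3, -0.2, -0.2]
opening: 0.0004
grip_force: 0.0
```

carry_out:
  deltas:
    - [0,0,0.1,0,0,0,0]
    - [0,0,0.1,0,0,0,0]
    - [0,0,0.1,0,0,0,0]
    - [0,0,0,0,0,0,0]
    - [0,0,0,0,0,0,0]
    - [0,0,0,0,0,0,0]
    - [0,0,0,0,0,0,0]
    - [0,0,0,0,0,0,0]

```text
time: 16.2
tool_pos: [0.5463, -0.1466, 0.0702]
tool_rot: [3.141, -0.0, 0.166]
contact_force: [-0.0, 0.3, 2.9]
opening: 0.0004
grip_force: 1.4
```

carry_out:
  deltas:
    - [0,0,0.1,0,0,0,0]
    - [0,0,0.1,0,0,0,0]
    - [0,0,0,0,0,0,0]
    - [0,0,0,0,0,0,0]
    - [0,0,0,0,0,0,0]
    - [0,0,0,0,0,0,0]
    - [0,0,0,0,0,0,0]
    - [0,0,0,0,0,0,0]

```text
time: 16.87
tool_pos: [0.5463, -0.1466, 0.068]
tool_rot: [3.141, -0.0, 0.166]
contact_force: [1.1, 0.6, 2.5]
opening: 0.0005
grip_force: 1.3
```

carry_out:
  deltas:
    - [0,0,0.1,0,0,0,0]
    - [0,0,0,0,0,0,0]
    - [0,0,0,0,0,0,0]
    - [0,0,0,0,0,0,0]
    - [0,0,0,0,0,0,0]
    - [0,0,0,0,0,0,0]
    - [0,0,0,0,0,0,0]
    - [0,0,0,0,0,0,0]

```text
time: 17.53
tool_pos: [0.5463, -0.1466, 0.0671]
tool_rot: [3.141, -0.0, 0.166]
contact_force: [1.3, -0.3, 2.4]
opening: 0.0003
grip_force: 1.2
```

carry_out:
  deltas:
    - [0,0,0.2,0,0,0,0]
    - [0,0,0.2,0,0,0,0]
    - [0,0,0.2,0,0,0,0]
    - [0,0,0.1,0,0,0,0]
    - [0,0,0.1,0,0,0,0]
    - [0,0,0.1,0,0,0,0]
    - [0,0,0,0,0,0,0]
    - [0,0,0,0,0,0,0]

```text
time: 18.2
tool_pos: [0.5462, -0.1466, 0.0582]
tool_rot: [3.141, -0.0, 0.166]
contact_force: [0.2, -0.3, 3.8]
opening: 0.0002
grip_force: 2.2
```

The middle catch clicked at about 3 N, so it's the weak one. Next is the +48 catch.

carry_out:
  deltas:
    - [0,0,0.2,0,0,0,0]
    - [0,0,0,0,0,0,0]
    - [0,0,-1.5,0,0,0,0]
    - [0,0,-1.6,0,0,0,0]
    - [1.6,0,0,0,0,0,0]
    - [1.6,0,0,0,0,0,0]
    - [1.6,0,0,0,0,0,0]
    - [0,0,0,0,0,0,0]

```text
time: 18.87
tool_pos: [0.5951, -0.1381, 0.0865]
tool_rot: [-3.142, -0.001, 0.167]
contact_force: [-0.9, -0.2, -0.6]
opening: 0.0009
grip_force: 0.0
```

carry_out:
  deltas:
    - [0,0,0.5,0,0,0,0]
    - [0,0,0.5,0,0,0,0]
    - [0,0,0.1,0,0,0,0]
    - [0,0,0.1,0,0,0,0]
    - [0,0,0.1,0,0,0,0]
    - [0,0,0.1,0,0,0,0]
    - [0,0,0,0,0,0,0]
    - [0,0,0,0,0,0,0]

```text
time: 19.53
tool_pos: [0.5935, -0.1387, 0.0733]
tool_rot: [3.141, -0.0, 0.166]
contact_force: [0.0, 0.7, -0.1]
opening: 0.0006
grip_force: 0.0
```

carry_out:
  deltas:
    - [0,0,0.1,0,0,0,0]
    - [0,0,0.1,0,0,0,0]
    - [0,0,0.1,0,0,0,0]
    - [0,0,0,0,0,0,0]
    - [0,0,0,0,0,0,0]
    - [0,0,0,0,0,0,0]
    - [0,0,0,0,0,0,0]
    - [0,0,0,0,0,0,0]

```text
time: 20.2
tool_pos: [0.5937, -0.1387, 0.071]
tool_rot: [3.141, -0.001, 0.166]
contact_force: [-2.2, 0.8, 5.9]
opening: 0.0008
grip_force: 2.8
```

carry_out:
  deltas:
    - [0,0,0.1,0,0,0,0]
    - [0,0,0.1,0,0,0,0]
    - [0,0,0,0,0,0,0]
    - [0,0,0,0,0,0,0]
    - [0,0,0,0,0,0,0]
    - [0,0,0,0,0,0,0]
    - [0,0,0,0,0,0,0]
    - [0,0,0,0,0,0,0]

```text
time: 20.87
tool_pos: [0.5937, -0.1387, 0.0693]
tool_rot: [3.141, -0.001, 0.166]
contact_force: [-2.3, -0.1, 7.8]
opening: 0.0005
grip_force: 3.7
```

carry_out:
  deltas:
    - [0,0,0.2,0,0,0,0]
    - [0,0,0.2,0,0,0,0]
    - [0,0,0.2,0,0,0,0]
    - [0,0,0.2,0,0,0,0]
    - [0,0,0.1,0,0,0,0]
    - [0,0,0.1,0,0,0,0]
    - [0,0,0,0,0,0,0]
    - [0,0,0,0,0,0,0]

```text
time: 21.53
tool_pos: [0.5936, -0.1386, 0.0584]
tool_rot: [3.141, -0.0, 0.166]
contact_force: [-0.7, 0.1, 0.7]
opening: 0.0006
grip_force: 0.0
```

The +48 catch clicked at about 8 N, within limits, so the keeper goes from +96 to +48. I'll seat that pad, lift, and look at the keeper.

carry_out:
  deltas:
    - [0,0,0.2,0,0,0,0]
    - [0,0,0.1,0,0,0,0]
    - [0,0,-1.5,0,0,0,0]
    - [0,0,-2,0,0,0,0]
    - [0,0,-3,0,0,0,0]
    - [-1.5,1,-3,0,0,0,0]
    - [-1.5,1,-3,0,0,0,0]
    - [-1.5,1,-3,0,0,0,0]

```text
time: 22.2
tool_pos: [0.5535, -0.1757, 0.211]
tool_rot: [-3.141, 0.001, 0.167]
contact_force: [0.8, -0.9, 0.1]
opening: 0.0004
grip_force: 0.0
```

carry_out:
  deltas:
    - [-1.5,1,-2,0,0,0,0.6]
    - [-1,1,0,0,0,0,0.6]
    - [0,0,0,0,0,0,0.6]
    - [0,0,0,0,0,0,0.6]
    - [0,0,0,0,0,0,0.6]
    - [0,0,0,0,0,0,0.6]
    - [0,0,0,0,0,0,0.6]
    - [0,0,0,0,0,0,0.6]

```text
time: 22.87
tool_pos: [0.5329, -0.1989, 0.2293]
tool_rot: [-3.141, 0.001, 0.167]
contact_force: [1.0, 0.4, 0.1]
opening: 0.0494
grip_force: 0.0
```

Run:
```python
from h import *
import pickle
c=cam('wrist');pickle.dump(c,open('w3.pkl','wb'))
im=cv2.resize(c['image'],(800,600))
p=np.load('jig.npy');print(p)
for q in [(-.048,-.228,.050),(.048,-.228,.050),(0,-.228,.050),(.096,-.278,.072)]:
    x=w2p(c,jw(p,q))*800/512; cv2.circle(im,(int(x[0]),int(x[1])),4,(0,255,0),1);print(x)
cv2.imwrite('pics/w3.png',im)
s=robot.observe();print(s['tool_pos'],s['tool_rot'],s['contact_force'])
```

```text
[0.5084344 0.0802157 0.166    ]
[321.80257812 300.84390365]
[315.11922211 155.80326467]
[318.62141869 231.45255015]
[394.11617449  68.20042212]
[ 0.5328993  -0.1989703   0.22953325] [-3.14102387e+00  7.08961451e-04  1.66575581e-01] [-0.42022917  0.02357849  0.0863587 ]
```

View pics/w3.png

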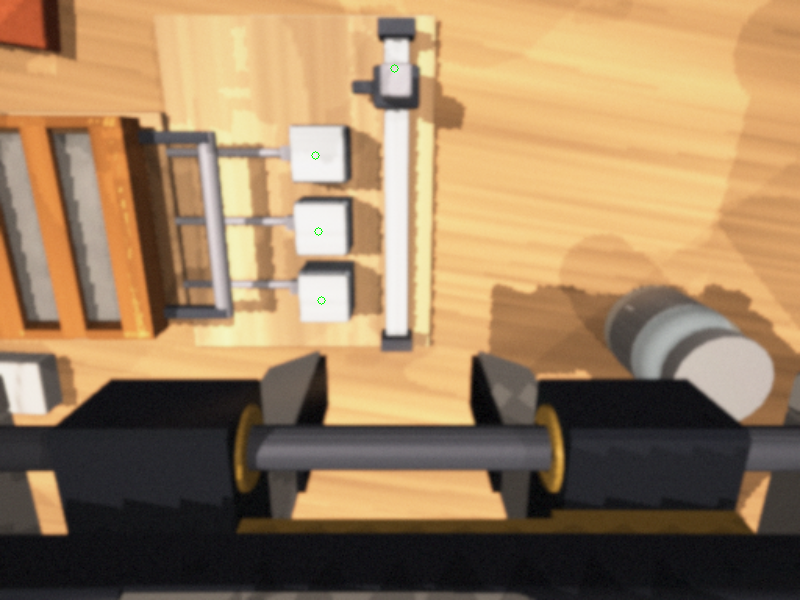

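The picture shows all three pads down, at (319,154), (323,227) and (326,292). The keeper grip's top is at about (396,76), its nose at (362,87), and the cover is shut. I'll grip the keeper across jig y.

carry_out:
  deltas:
    - [3,0,0,0,0,0,0.6]
    - [3,0,0,0,0,0,0.6]
    - [3,0,2,0,0,0,0.6]
    - [2.5,0,2.5,0,0,0,0.6]
    - [0,0,3,0,0,0,0.6]
    - [0,0,3,0,0,0,0.6]
    - [0,0,2,0,0,0,0.6]
    - [0,0,0,0,0,0,0.6]

```text
time: 23.58
tool_pos: [0.6435, -0.179, 0.0992]
tool_rot: [-3.136, 0.009, 0.166]
contact_force: [-1.2, 0.5, -0.8]
opening: 0.0547
grip_force: 0.0
```

carry_out:
  deltas:
    - [0,0,1,0,0,0,0.6]
    - [0,0,1,0,0,0,0.6]
    - [0,0,1,0,0,0,0.6]
    - [0,0,1,0,0,0,0.6]
    - [0,0,1,0,0,0,0.6]
    - [0,0,0,0,0,0,0.6]
    - [0,0,0,0,0,0,0.6]
    - [0,0,0,0,0,0,0.6]

```text
time: 24.25
tool_pos: [0.6465, -0.1807, 0.0556]
tool_rot: [3.141, -0.001, 0.166]
contact_force: [0.8, -0.6, 0.3]
opening: 0.0551
grip_force: 0.0
```

carry_out:
  deltas:
    - [0,0,0,0,0,0,0]
    - [0,0,0,0,0,0,0]
    - [0,0,0,0,0,0,0]
    - [0,0,0,0,0,0,0]
    - [0,0,0,0,0,0,0]
    - [0,0,0,0,0,0,0]
    - [0,0,0,0,0,0,0]
    - [0,0,0,0,0,0,0]
  force: 12

```text
time: 24.92
tool_pos: [0.6458, -0.1782, 0.0552]
tool_rot: [-3.138, 0.001, 0.166]
contact_force: [-2.4, 7.4, 3.3]
opening: 0.0176
grip_force: 12.0
```

carry_out:
  deltas:
    - [0,-0.2,0,0,0,0,0]
    - [-0.7,0,0,0,0,0,0]
    - [-0.7,0,0,0,0,0,0]
    - [-0.7,0,0,0,0,0,0]
    - [-0.7,0,0,0,0,0,0]
    - [-0.7,0,0,0,0,0,0]
    - [-0.7,0,0,0,0,0,0]
    - [-0.6,0,0,0,0,0,0]

```text
time: 25.58
tool_pos: [0.5975, -0.1863, 0.0552]
tool_rot: [-3.141, 0.0, 0.165]
contact_force: [1.5, 4.7, 1.4]
opening: 0.0178
grip_force: 12.0
```

carry_out:
  deltas:
    - [0,0,0,0,0,0,0]
    - [0,0,0,0,0,0,0]
    - [0,0,0,0,0,0,0]
    - [0,0,0,0,0,0,0]
    - [0,0,0,0,0,0,0]
    - [0,0,0,0,0,0,0]
    - [0,0,0,0,0,0,0]
    - [0,0,0,0,0,0,0]

```text
time: 26.25
tool_pos: [0.5975, -0.1862, 0.0552]
tool_rot: [-3.141, 0.002, 0.166]
contact_force: [-2.5, 5.2, 4.7]
opening: 0.0177
grip_force: 12.0
```

carry_out:
  deltas:
    - [0,0,0,0,0,0,0.6]
    - [0,0,0,0,0,0,0.6]
    - [0,0,0,0,0,0,0.6]
    - [0,0,0,0,0,0,0.6]
    - [0,0,0,0,0,0,0.6]
    - [0,0,0,0,0,0,0.6]
    - [0,0,-1,0,0,0,0.6]
    - [0,0,-2,0,0,0,0.6]

```text
time: 26.92
tool_pos: [0.597, -0.1859, 0.0835]
tool_rot: [-3.139, 0.004, 0.166]
contact_force: [0.0, 0.0, -0.1]
opening: 0.055
grip_force: 0.0
```

carry_out:
  deltas:
    - [0,0,-3,0,0,0,0.6]
    - [0,0,-3,0,0,0,0.6]
    - [-1.5,0,-4,0,0,0,0.6]
    - [-1.5,0,-4,0,0,0,0.6]
    - [-2,0,0,0,0,0,0.6]
    - [-2,0,0,0,0,0,0.6]
    - [0,0,0,0,0,0,0.6]
    - [0,0,0,0,0,0,0.6]

```text
time: 27.58
tool_pos: [0.5298, -0.1981, 0.2244]
tool_rot: [3.141, -0.001, 0.165]
contact_force: [1.4, -0.2, -0.6]
opening: 0.0548
grip_force: 0.0
```

Run:
```python
from h import *
import pickle
c=cam('wrist');pickle.dump(c,open('w4.pkl','wb'))
cv2.imwrite('pics/w4.png',cv2.resize(c['image'][0:256,128:384],(600,600),interpolation=cv2.INTER_CUBIC))
t=cam('top');pickle.dump(t,open('t4.pkl','wb'))
s=robot.observe();print(s['tool_pos'],s['tool_rot'],s['contact_force'])
```

```text
[ 0.53069837 -0.19788782  0.22351185] [ 3.14117890e+00 -7.67635906e-04  1.65712604e-01] [ 0.89573506 -0.37110421 -0.16308316]
```

View pics/w4.png

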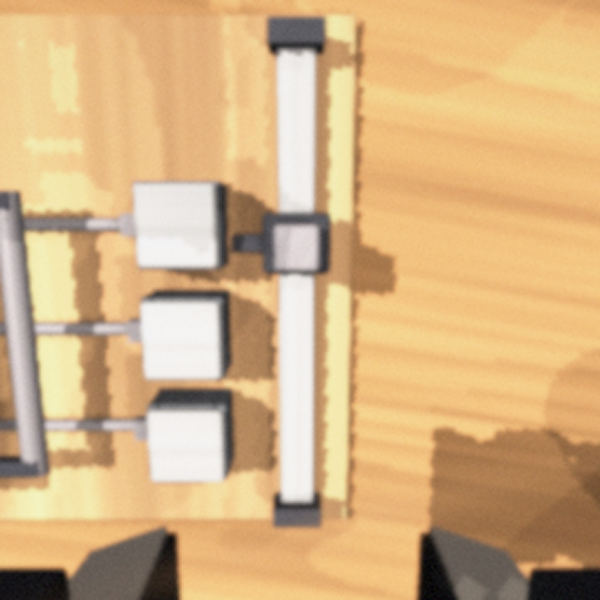

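The crop shows the keeper grip's top at (297,245), its nose at (247,243), and the pads at (178,226), (186,336) and (189,443). I'll work out the keeper's jig x relative to the pads.

Run:
```python
from h import *
import pickle
c=pickle.load(open('w4.pkl','rb')); k=256/600
th=.166;e=np.array([np.cos(th),np.sin(th)]);n=np.array([-e[1],e[0]]);o=np.load('jig.npy')[:2]
for nm,u,v,z in [('p+',178,226,.050),('p0',184,336,.050),('p-',189,443,.050),('grip',297,245,.072),('nose',247,243,.03),('endT',296,22,.03),('endB',297,510,.03),('bodyTL',265,214,.04),('bodyBL',266,272,.04)]:
    w=pix2world(c,128+u*k,v*k,z); dw=pix2world(c,128+u*k,v*k)
    print(nm,((w[:2]-o)@e).round(4),((w[:2]-o)@n).round(4),'depth z',dw[2].round(4))
```

```text
p+ 0.0488 -0.2303 depth z 0.0502
p0 0.0033 -0.2307 depth z 0.0493
p- -0.0449 -0.2308 depth z 0.0494
grip 0.0422 -0.2793 depth z 0.0723
nose 0.0412 -0.2573 depth z 0.0292
endT 0.128 -0.279 depth z 0.0326
endB -0.0855 -0.2793 depth z 0.031
bodyTL 0.0535 -0.2658 depth z 0.0314
bodyBL 0.0295 -0.2659 depth z 0.0071
```

Run:
```python
from h import *
import pickle
th=.166;e=np.array([np.cos(th),np.sin(th)]);n=np.array([-e[1],e[0]]);o=np.load('jig.npy')[:2]
c4=pickle.load(open('w4.pkl','rb'))
print('cam jig',(np.linalg.inv(c4['world_to_cam'])[:2,3]-o)@np.c_[e,n])
# depth-based: all pixels -> jig x,y,z, take tops by height
for f,zs in (('w3.pkl',.072),('w4.pkl',.072)):
    c=pickle.load(open(f,'rb'))
    P=[]
    for v in range(0,230):
        for u in range(150,310):
            d=c['depth'][v,u]
            if d>0:
                w=pix2world(c,u,v); P.append([(w[:2]-o)@e,(w[:2]-o)@n,w[2]])
    P=np.array(P)
    for nm,x,y,z in (('p+',.048,-.23,.05),('p0',0,-.23,.05),('p-',-.048,-.23,.05),('keep',.09 if f=='w3.pkl' else .045,-.279,.072)):
        m=(abs(P[:,0]-x)<.024)&(abs(P[:,1]-y)<.024)&(abs(P[:,2]-z)<.006);Q=P[m]
        if len(Q):
            lo,hi=np.percentile(Q,3,axis=0),np.percentile(Q,97,axis=0)
            print(f,nm,len(Q),((lo+hi)/2).round(4),(hi-lo).round(4))
```

```text
cam jig [ 0.05541677 -0.27922566]
w3.pkl p+ 1198 [ 0.0494 -0.2287  0.0497] [0.0304 0.0319 0.0031]
w3.pkl p0 1086 [ 0.0019 -0.2287  0.0495] [0.0314 0.0317 0.0032]
w3.pkl p- 977 [-0.0457 -0.2286  0.049 ] [0.0321 0.0318 0.0038]
w3.pkl keep 434 [ 0.0905 -0.2782  0.0717] [0.017  0.0167 0.0031]
w4.pkl p+ 1260 [ 0.0494 -0.2287  0.0497] [0.0307 0.0319 0.003 ]
w4.pkl p0 1131 [ 0.0018 -0.2287  0.0493] [0.0317 0.0316 0.0034]
w4.pkl p- 988 [-0.0455 -0.2286  0.0488] [0.0316 0.0318 0.0041]
w4.pkl keep 407 [ 0.0416 -0.2782  0.0714] [0.0177 0.0172 0.0033]
```

Measured by depth, the keeper is at 41.6 mm against 49.4 mm for the pad, because it didn't start exactly at +96. The keeper's own travel of 49 mm agrees with the tool. I'll regrip it and move it back +7.8 mm.

carry_out:
  deltas:
    - [3.4,0,0,0,0,0,0.6]
    - [3.4,0,0,0,0,0,0.6]
    - [0,0,3,0,0,0,0.6]
    - [0,0,3,0,0,0,0.6]
    - [0,0,3,0,0,0,0.6]
    - [0,0,2,0,0,0,0.6]
    - [0,0,0,0,0,0,0.6]
    - [0,0,0,0,0,0,0.6]

```text
time: 28.35
tool_pos: [0.5973, -0.1862, 0.112]
tool_rot: [-3.14, 0.002, 0.166]
contact_force: [-0.2, 0.6, 1.5]
opening: 0.0554
grip_force: 0.0
```

carry_out:
  deltas:
    - [0,0,1.2,0,0,0,0.6]
    - [0,0,1.2,0,0,0,0.6]
    - [0,0,1.2,0,0,0,0.6]
    - [0,0,1.1,0,0,0,0.6]
    - [0,0,1,0,0,0,0.6]
    - [0,0,0,0,0,0,0.6]
    - [0,0,0,0,0,0,0.6]
    - [0,0,0,0,0,0,0.6]

```text
time: 29.02
tool_pos: [0.5972, -0.1866, 0.0559]
tool_rot: [-3.141, 0.0, 0.166]
contact_force: [-0.6, -0.5, -0.6]
opening: 0.0549
grip_force: 0.0
```

carry_out:
  deltas:
    - [0,0,0,0,0,0,0]
    - [0,0,0,0,0,0,0]
    - [0,0,0,0,0,0,0]
    - [0,0,0,0,0,0,0]
    - [0,0,0,0,0,0,0]
    - [0,0,0,0,0,0,0]
    - [0,0,0,0,0,0,0]
    - [0,0,0,0,0,0,0]
  force: 12

```text
time: 29.68
tool_pos: [0.5971, -0.1863, 0.0562]
tool_rot: [-3.141, 0.0, 0.166]
contact_force: [-0.6, 1.3, 0.9]
opening: 0.018
grip_force: 12.0
```

carry_out:
  deltas:
    - [0.2,0,0,0,0,0,0]
    - [0.2,0,0,0,0,0,0]
    - [0.2,0,0,0,0,0,0]
    - [0.2,0,0,0,0,0,0]
    - [0,0,0,0,0,0,0]
    - [0,0,0,0,0,0,0]
    - [0,0,0,0,0,0,0]
    - [0,0,0,0,0,0,0]

```text
time: 30.35
tool_pos: [0.6055, -0.1849, 0.0562]
tool_rot: [-3.141, -0.001, 0.166]
contact_force: [0.0, 6.0, 1.2]
opening: 0.018
grip_force: 12.0
```

carry_out:
  deltas:
    - [0,0,0,0,0,0,0.6]
    - [0,0,0,0,0,0,0.6]
    - [0,0,0,0,0,0,0.6]
    - [0,0,0,0,0,0,0.6]
    - [0,0,0,0,0,0,0.6]
    - [0,0,0,0,0,0,0.6]
    - [0,0,-1,0,0,0,0.6]
    - [0,0,-2,0,0,0,0.6]

```text
time: 31.02
tool_pos: [0.6036, -0.1848, 0.0845]
tool_rot: [-3.139, 0.004, 0.166]
contact_force: [0.5, 0.6, 0.1]
opening: 0.0549
grip_force: 0.0
```

carry_out:
  deltas:
    - [0,0,-3,0,0,0,0.6]
    - [0,0,-3,0,0,0,0.6]
    - [-1.5,0,-4,0,0,0,0.6]
    - [-1.5,0,-4,0,0,0,0.6]
    - [-2,0,0,0,0,0,0.6]
    - [-2,0,0,0,0,0,0.6]
    - [0,0,0,0,0,0,0.6]
    - [0,0,0,0,0,0,0.6]

```text
time: 31.68
tool_pos: [0.5365, -0.197, 0.2254]
tool_rot: [3.141, -0.001, 0.165]
contact_force: [-0.4, 0.2, 1.0]
opening: 0.0551
grip_force: 0.0
```

Run:
```python
from h import *
th=.166;e=np.array([np.cos(th),np.sin(th)]);n=np.array([-e[1],e[0]]);o=np.load('jig.npy')[:2]
c=cam('wrist');P=[]
for v in range(0,230):
    for u in range(0,310):
        if c['depth'][v,u]>0:
            w=pix2world(c,u,v); P.append([(w[:2]-o)@e,(w[:2]-o)@n,w[2]])
P=np.array(P)
for nm,x,y,z in (('p+',.048,-.23,.05),('p0',0,-.23,.05),('p-',-.048,-.23,.05),('keep',.049,-.279,.072),('bar',.02,-.158,.05)):
    m=(abs(P[:,0]-x)<.024)&(abs(P[:,1]-y)<.024)&(abs(P[:,2]-z)<.006);Q=P[m]
    if len(Q): lo,hi=np.percentile(Q,3,axis=0),np.percentile(Q,97,axis=0);print(nm,len(Q),((lo+hi)/2).round(4),(hi-lo).round(4))
cv2.imwrite('pics/s5.png',cv2.resize(cam('scene')['image'],(800,600)))
print(robot.observe()['time'])
```

```text
p+ 1246 [ 0.0496 -0.2287  0.0495] [0.0312 0.0317 0.0033]
p0 1093 [ 0.0017 -0.2287  0.0495] [0.0312 0.0317 0.0031]
p- 987 [-0.0458 -0.2286  0.049 ] [0.032  0.0318 0.0039]
keep 408 [ 0.0501 -0.2783  0.0716] [0.0177 0.0173 0.0034]
bar 580 [ 0.0202 -0.1591  0.0486] [0.0449 0.0105 0.0059]
31.7833
```

View pics/s5.png

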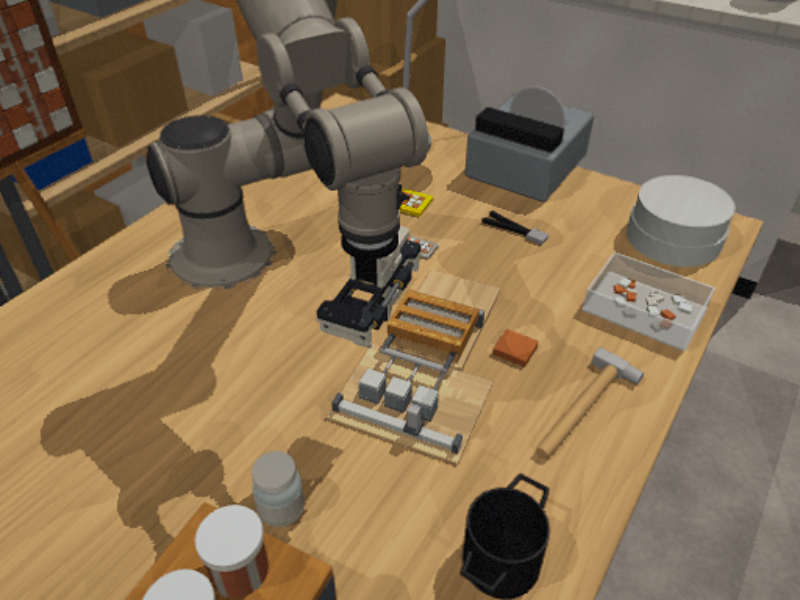

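The keeper is within 0.5 mm of the good pad. The scene picture shows the cover shut at (435,320), the pads down, the keeper at (414,418) opposite the far catch, and the jar, nippers and terracotta offcut where they were. The robot touches nothing, so I'm handing in.

```bash
python3 -c "
from cell import robot
print(robot.hand_in())"
```

```text
the job is handed in; nothing more can be done
None
```

I turned the cover over onto its bed, clicked all three catches down (about 14 N at jig x = -48 mm, 3 N in the middle, 8 N at +48 mm), set the keeper within about 0.5 mm of the 8 N catch, and handed the job in at about 32 s; no verdict came back.

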